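Open up the recipe-camera stand and hold its mast at full height

TASK

Get the little recipe-camera stand ready: first swing its folded front leg all the way out until it snaps into its end detent, pointing straight out of the front of the stand. Then squeeze the red release button on the mast's head and, keeping it squeezed, pull the mast straight up past the first stop to its second stop, the end of its travel. Nothing locks the mast up there, so finish while still gripping the head with the button squeezed and the mast held fully up; leave the other kitchen things where they are.

Things in the scene. Friction and masses are not known exactly. Their poses are not given: they have to be found in the camera images.
- camera_stand: Black camera stand fixed to the worktop by suction. Origin on the mast's axis at worktop height; z up, -x its front (red button side), +y its left. Round foot 68 mm wide, 30 high; two fixed legs 20 mm high reach 94 mm from the axis, 60 degrees either side of +x; aluminium sleeve 28 mm wide, clamp collar 35 mm wide on top ends at z 143 mm, its wing reaches 30 mm to +y.
- front_leg (a joint): Angle (rad) of the grey swing-out leg about its vertical pivot: 0 = folded, along the stand's +y; grows counter-clockwise from above to the hard limit 1.571 = out, along the stand's -x. Starts at 0 to 0.6. Friction about 1 N at the knob; from about 1.2 it climbs a spring detent (some 3 N at the knob) with its peak at 1.38, then snaps to 1.55 or more and stays.
- leg_pivot (a point): Point on the leg's vertical pivot axis, 40 mm in front (-x) of the mast's axis, 48 mm above the worktop (the height of leg_knob).
- leg_knob (a point): Middle of the upright orange knob on the swing-out leg: round, 16 mm wide, graspable from 28 to 64 mm above the worktop, this point at 48 mm and 78 mm from the leg's pivot. The leg under it is 18 mm wide, its top 22 mm above the worktop; the knob is fixed to the leg. Pinch it from above or push it.
- mast (a joint): Height (m) of the steel telescoping mast above its start: 0 = down, 0.055 = first stop, 0.110 = second stop, the hard end of travel. A spring catch locks it at 0 and 0.055 unless the red button is squeezed; squeezed, it slides freely (weight 4.5 N, friction 1 N). No catch at 0.110: let go, it sinks back to the first stop. A white ring on the mast emerges from the collar at each stop.
- grip_head: Black grip head on the mast, 26 (x) by 30 (y) by 48 mm high, axes parallel to the stand's; origin at the centre of its underside on the mast's axis, 156 mm above the worktop with the mast down. A camera screw on top ends 215 mm above the worktop. Red button on its -x face, rubber pad on its +x face.
- head_grip (a point): Where to grip the head: midway between the face of the red button (unpressed) and the rubber pad, 26 mm above the head's underside, 182 mm above the worktop with the mast down. Pinch along the stand's x axis: 34 mm wide with the button out, 28 mm with it squeezed. It rises with the mast.
- release_button (a joint): Press of the red button (22 mm wide, 30 mm high, standing 8 mm out of the head's -x face) in m: 0 = out, 0.006 = fully in, moving along the stand's +x. Springy, 1.5 N to start and 4.5 N fully in; the catch is free from about 0.0045.
- oil_bottle: Green glass oil bottle, 63 mm wide, 253 mm high, at the back; origin at the centre of its underside. Leave alone.
- cup: Grey and white mug, 78x108x74 mm, on a cork coaster at the front edge of the worktop to the left; origin near the centre of its underside. Leave alone.
- oats_jar: Glass jar of oats with wooden lid, 69 mm wide, 98 mm high, front left; origin at the centre of its underside. Leave alone.
- scrub_brush: Wooden scrubbing brush, 48x124x38 mm, front left; origin at the centre of its underside. Leave alone.

How it is judged:
On the way, in this order (a step that is already met when the one before it is completed fails the run):
1. the front leg is swung out and seated in its detent, the mast still down (value of joint front_leg above 1.5 rad and value of joint mast below 0.01 m), for 0.2 s.
2. the release button is squeezed in with the mast still down (value of joint release_button above 0.0045 m and value of joint mast below 0.02 m), for 0.1 s.
3. the mast is pulled up to its second stop with the button still squeezed (value of joint mast above 0.104 m and value of joint release_button above 0.0045 m), for 0.2 s.
At the end, for the whole second after the job is handed in: The mast is within 6 mm of its second stop (110 mm up) and still, the release button is squeezed at least 4.5 mm, the fingers hold the head with more than 4 N, and the front leg is still out in its detent (above 1.5 rad) (all of step 3 and value of joint front_leg above 1.5 rad and contact force between the fingers and grip_head above 4 N and velocity of joint mast between -0.01 and 0.01 m/s); the arm keeps its last pose, push and grip.
It fails at once if the mast is raised before the front leg is out (value of joint mast above 0.02 m and value of joint front_leg below 1.4 rad).
It fails at once if another kitchen thing is shifted by more than 30 mm or tipped (distance of any of oil_bottle, cup, oats_jar, scrub_brush from where it was at the start of the episode above 0.03 m or angle between any of oil_bottle, cup, oats_jar, scrub_brush's own z axis and vertical above 0.35 rad).
It also fails if it takes over 54 s, if anything falls off the work surface, if the arm or the gripper's body presses on something with over 40 N, if the wrist force passes 120 N, or if a joint passes its speed limit or range.

ROBOT

A 6-joint arm with a two-finger parallel gripper is mounted at the origin on a cart in front of the work surface, level with it; the furniture and walls round the work are solid. World frame = base frame: x ahead of the robot, y to its left, z up, the work surface at z = 0. Lengths are in m, angles in rad, forces in N, time in s.
With the tool pointing down it reaches from about 0.425 to 0.925 m from the base axis. Payload 12.5 kg.
Tool frame: the origin (TCP) lies on the centre line of the jaws, within the pads' length; the fingertips stand 22 mm ahead of it and the grasp point (between the pads) lies 3 mm ahead of it (tip_extent is the distance from the TCP to the fingertips, in m); z points along the fingers, y is the line along which they close (so a half turn about z gives the same grasp; the last joint's range is limited). The gripper opens to 85 mm and grips with 20 to 120 N. Pads are 22 mm wide; open, the fingers measure 114 mm over their backs; the gripper's body (76 mm by 85 mm) begins 54 mm behind the grasp point. The pads swing forward as they close: fully open they stand 13 mm farther back than shut.
Start: joints at [-1.45, 0.491, 1.559, -0, 1.092, -0.106], TCP at [0.141, -0.609, 0.253] pointing down, gripper open.
Joint ranges: [-3.1, 3.1], [-0.84, 2.19], [0.05, 2.79], [-1.13, 4.28], [0.06, 2.93], [-2.69, 2.69]. Speed limits (rad/s): [2.22, 2.22, 2.79, 3.14, 3.14, 3.14].

INTERFACE

Orientations are given as a 3x3 rotation matrix whose columns are the frame's x, y, z axes.
In Python, from rig import goto, move_straight, set_joints, set_gripper, dwell, ik, state, camera, PlanningError, job_done, tip_extent gives the robot as it stands. Calls block until the motion is done:
- goto(position, orientation): joint-space move of the TCP to a pose.
- move_straight(position, v=0.15, rotation=None, until_force=None): straight line of the TCP; rotation=None keeps the orientation; v is the mean speed in m/s. With until_force (N) it stops when the force on the tool has changed by that much, and returns True; else False.
- set_joints(angles): joint-space move.
- set_gripper(opening, grasp_force=None): finger opening in m; grasp_force is the grip in N (None keeps the last); returns when the fingers have stopped.
- dwell(seconds).
- ik(position, orientation): joint angles nearest the present ones, or None.
- state(): the state.
- camera(name): name is "side" or "top"; returns a dict with "pixels" (384x512x3 uint8, red, green, blue), "fx", "fy", "cx", "cy" (pixels), "distortion" ([k1, k2, p1, p2, k3] as OpenCV has them; the pictures are not rectified), "rvec" (rotation vector, rad) and "tvec" (3), from world to camera coordinates, as OpenCV has them. Camera axes: x right, y down, z forward; pixel columns grow to the right and rows downward; lengths in m; the calibration is good to about 2 mm. A picture is of the moment at which its call begins. There is no depth.
A pose or a line that the arm cannot do raises PlanningError and nothing moves.
- job_done(): hands the job in; it is judged then, once.
The state is a dict: "clock": time; "joints": joint angles; "joint_vel": joint speeds; "effort": joint torques, N m; "tcp_pos": TCP position; "tool_rot": TCP orientation; "force": force on the tool from outside, world axes, zero at the start; "ft_torque": the same for the moment, N m; "grip_width": finger opening in m; "grip_force": force on a finger pad.
Only numpy, scipy, OpenCV 4.12 (cv2) and the standard library are available. Lean on these libraries where they do the work, as an engineer would, in place of code of your own. Each camera call takes 0.05 s, during which the arm holds its last target. There are 200 camera calls.

## Working session

There is one attempt and no reset: what is moved stays moved. The work goes in short steps, each a Python script; the robot and the scene stay as the last script left them, time stands still between calls to the robot, and variables do not carry over. Pictures are saved under pics/ and viewed, at most 10 in all, crops included, and the job is handed in when it is done.

```bash
mkdir -p pics; python3 - <<'E'
from rig import *
import cv2
for n in("side","top"):
    c=camera(n); cv2.imwrite(f"pics/{n}0.png",cv2.cvtColor(c["pixels"],cv2.COLOR_RGB2BGR))
    R=cv2.Rodrigues(c["rvec"])[0]; print(n,-R.T@c["tvec"],R[2],c["fx"])
print(tip_extent,state()["clock"])
E
```

```text
side [ 0.47183932 -0.82372233  0.89334704] [ 0.10970154  0.80285688 -0.58599182] 497.374890466219
top [0.44488324 0.24282581 1.3613565 ] [ 1.30718692e-01 -1.75207304e-04 -9.91419484e-01] 448.9348899729258
0.022 0.1
```

View pics/side0.png

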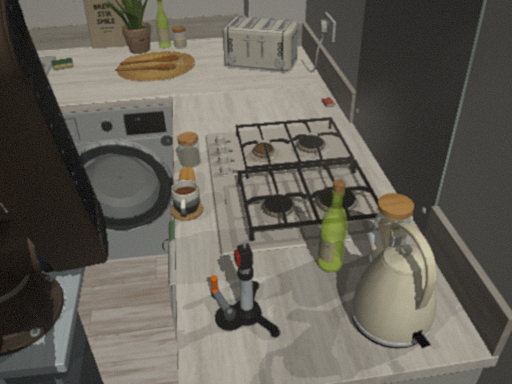

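View pics/top0.png

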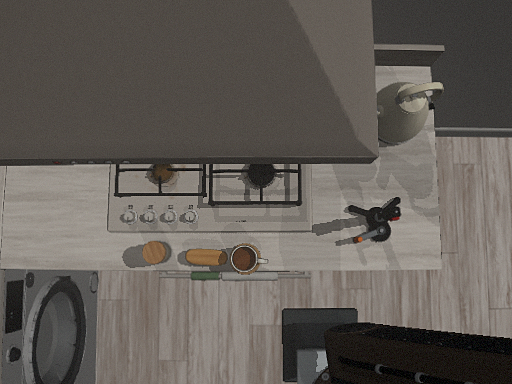

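The side view shows the orange knob at about (213,283), the red button at (238,258) and the stand's foot at about (238,315). In the top view the knob is at about (360,239), the red button at (396,218), and the foot is near (376,215). Next I'll zoom in on both.

```bash
cat > h.py <<'E'
from rig import *
import cv2, numpy as np
def ray(c,uv):
    K=np.array([[c["fx"],0,c["cx"]],[0,c["fy"],c["cy"]],[0,0,1]])
    p=cv2.undistortPoints(np.array([[uv]],float),K,np.array(c["distortion"]))[0,0]
    R=cv2.Rodrigues(np.array(c["rvec"]))[0]; d=R.T@np.array([*p,1]); return -R.T@np.array(c["tvec"]),d/np.linalg.norm(d)
def plane(c,uv,z):
    o,d=ray(c,uv); return o+d*(z-o[2])/d[2]
def tri(c1,u1,c2,u2):
    o1,d1=ray(c1,u1);o2,d2=ray(c2,u2)
    s,t=np.linalg.lstsq(np.c_[d1,-d2],o2-o1,rcond=None)[0]
    a,b=o1+s*d1,o2+t*d2; return (a+b)/2,np.linalg.norm(a-b)
def proj(c,P):
    K=np.array([[c["fx"],0,c["cx"]],[0,c["fy"],c["cy"]],[0,0,1]])
    return cv2.projectPoints(np.array(P,float).reshape(-1,3),np.array(c["rvec"]),np.array(c["tvec"]),K,np.array(c["distortion"]))[0][:,0]
def blob(c,box,lo,hi):
    x0,y0,x1,y1=box; h=cv2.cvtColor(c["pixels"],cv2.COLOR_RGB2HSV)[y0:y1,x0:x1]
    m=cv2.inRange(h,lo,hi); n,l,s,ce=cv2.connectedComponentsWithStats(m)
    i=1+np.argmax(s[1:,4]); return ce[i]+[x0,y0],s[i]+[x0,y0,0,0,0]
E
python3 - <<'E'
from h import *
S,T=camera("side"),camera("top")
bs,bt=(195,235,290,345),(325,190,415,255)
OR=((6,150,100),(16,255,255)); RE=((0,150,60),(4,255,255)); RE2=((174,150,60),(180,255,255))
ks,kt=blob(S,bs,*OR),blob(T,bt,*OR); print("knob",ks,kt,tri(S,ks[0],T,kt[0]))
print([plane(S,ks[0],z) for z in(.046,.05)],plane(T,kt[0],.055))
for r in(RE,RE2):
  try:
    a,b=blob(S,bs,*r),blob(T,bt,*r); print("red",a,b,tri(S,a[0],T,b[0]),plane(S,a[0],.182))
  except Exception as e: print(e)
def crop(c,b,f): 
    x0,y0,x1,y1=b; return cv2.resize(cv2.cvtColor(c["pixels"],cv2.COLOR_RGB2BGR)[y0:y1,x0:x1],None,fx=f,fy=f,interpolation=cv2.INTER_CUBIC)
a=crop(S,bs,5);b=crop(T,bt,4); o=np.zeros((600,800,3),np.uint8)
a=crop(S,bs,4.5)[:550]; o[:a.shape[0],:a.shape[1]]=a
b=crop(T,bt,4); o[:b.shape[0],435:435+b.shape[1]]=b[:,:365]
o=np.clip(o.astype(float)*1.8,0,255).astype(np.uint8)
cv2.imwrite("pics/crop.png",o)
E
```

```text
knob (array([213.7311828 , 283.49462366]), array([210, 275,   8,  17,  93])) (array([359.5       , 238.77777778]), array([358, 237,   4,   5,  18])) (array([ 0.47828756, -0.02442946,  0.04463786]), np.float64(0.00047539582928880515))
[array([ 0.47851449, -0.02570376,  0.046     ]), array([ 0.47848298, -0.0294709 ,  0.05      ])] [ 0.47778881 -0.02232876  0.055     ]
red (array([237.47619048, 257.53968254]), array([235, 250,   6,  16,  63])) (array([395.06666667, 218.        ]), array([392, 217,   7,   3,  15])) (array([ 0.52965445, -0.09259467,  0.18422062]), np.float64(0.002135110890613106)) [ 0.53090999 -0.09023369  0.182     ]
red (array([236., 261.]), array([236, 261,   1,   1,   1])) (array([394., 217.]), array([394, 217,   1,   1,   1])) (array([ 0.52963897, -0.0923495 ,  0.17497204]), np.float64(0.004570376599719005)) [ 0.52680395 -0.09966833  0.182     ]
```

View pics/crop.png

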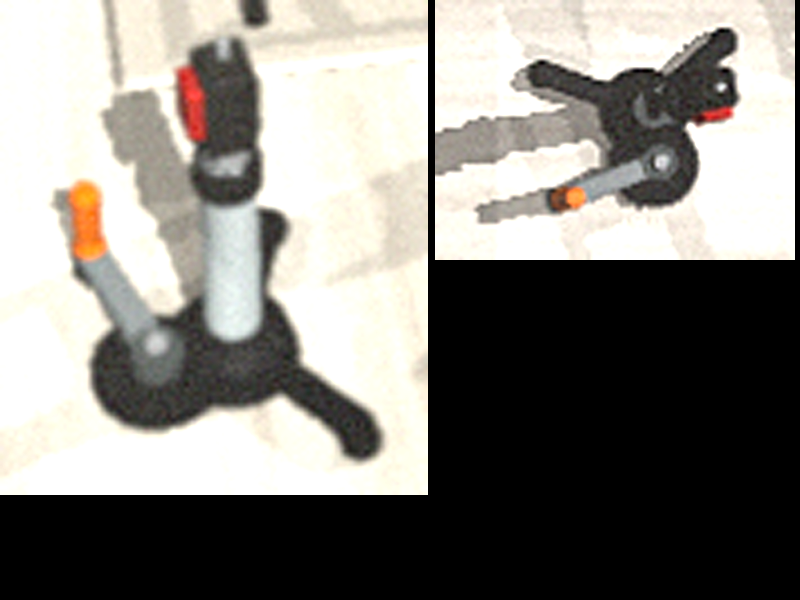

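The crops show the screw top (side (244.8,245), top (396.3,212)), the pivot cap (side (230,311), top (381,230.5)), and two fixed-leg tips (side (273,330) and (256,286); top (351,208) and (397.5,199.5)).

```bash
python3 - <<'E'
from h import *
S,T=camera("side"),camera("top")
p=lambda *a:print(*[np.round(x,4) for x in a])
sc=tri(S,(244.8,246),T,(396.3,212)); p("screw",*sc,plane(S,(244.8,245),.215),plane(T,(396.3,212),.215))
pv=tri(S,(229.9,311),T,(381,230.5)); p("pivot",*pv,plane(S,(229.9,311),.03),plane(T,(381,230.5),.03))
L1=tri(S,(274,331),T,(397.5,199.5));L2=tri(S,(256,286),T,(351,208)); p("legs",*L1,*L2)
a=[plane(T,(396.5,200.5),.02),plane(S,(273.5,330.5),.02)];b=[plane(T,(352,208.5),.02),plane(S,(256,285.5),.02)]; p(*a,*b)
E
```

```text
Traceback (most recent call last):
numpy._core._exceptions._UFuncNoLoopError: ufunc 'multiply' did not contain a loop with signature matching types (dtype('<U5'), dtype('float64')) -> None
```

```bash
python3 - <<'E'
from h import *
np.set_printoptions(precision=4,suppress=True)
S,T=camera("side"),camera("top")
print("screw",tri(S,(244.8,246),T,(396.3,212)),plane(S,(244.8,245),.215),plane(T,(396.3,212),.215))
print("pivot",tri(S,(229.9,311),T,(381,230.5)),plane(S,(229.9,311),.03),plane(T,(381,230.5),.03))
print("legs",tri(S,(274,331),T,(397.5,199.5)),tri(S,(256,286),T,(351,208)))
print(plane(T,(396.5,200.5),.02),plane(S,(273.5,330.5),.02),plane(T,(352,208.5),.02),plane(S,(256,285.5),.02))
E
```

```text
screw (array([ 0.5446, -0.0891,  0.2103]), np.float64(0.004627158974870211)) [ 0.5468 -0.0911  0.215 ] [ 0.5419 -0.0876  0.215 ]
pivot (array([ 0.5052, -0.0939,  0.0251]), np.float64(0.00497135513359816)) [ 0.5075 -0.098   0.03  ] [ 0.5025 -0.0926  0.03  ]
legs (array([ 0.5971, -0.1517,  0.0107]), np.float64(0.0005769662305035723)) (array([ 0.5755, -0.0094,  0.0029]), np.float64(0.005550127337845606))
[ 0.5933 -0.1458  0.02  ] [ 0.5947 -0.1573  0.02  ] [ 0.5696 -0.0091  0.02  ] [ 0.5765 -0.0233  0.02  ]
```

```bash
cat >> h.py <<'E'
def down(a): # tool down, closing (y) axis at world angle a
    y=np.array([np.cos(a),np.sin(a),0]); z=np.array([0,0,-1.]); return np.c_[np.cross(y,z),y,z]
PV=np.array([.5055,-.0945]); KN=np.array([.478,-.0250])
E
python3 - <<'E'
from h import *
np.set_printoptions(precision=3,suppress=True)
s=state(); p=s["tcp_pos"]; print(s["tool_rot"])
for off in(np.pi/2,-np.pi/2):
  print(off)
  for th in np.radians([111,150,190]):
    q=PV+.077*np.array([np.cos(th),np.sin(th)]); print(ik([*q,.053],down(th+off)),ik([*q,.3],down(th+off)))
for a in(.15,.15+np.pi): print("head",ik([.545,-.09,.185],down(a)),ik([.545,-.09,.36],down(a)))
E
```

```text
[[ 0.974  0.225 -0.   ]
 [ 0.225 -0.974  0.   ]
 [ 0.    -0.    -1.   ]]
1.5707963267948966
[-0.185  0.614  2.088 -0.     0.44   2.59 ] [-0.185  0.23   1.841 -0.     1.071  2.59 ]
[-0.276  0.59   2.175 -0.     0.376  1.818] [-0.276  0.175  1.915 -0.     1.052  1.818]
[-0.395  0.59   2.174 -0.     0.377  1.001] [-0.395  0.176  1.914 -0.     1.052  1.001]
-1.5707963267948966
[-0.185  0.614  2.088 -0.     0.44  -0.552] [-0.185  0.23   1.841 -0.     1.071 -0.552]
[-0.276  0.59   2.175 -0.     0.376 -1.324] [-0.276  0.175  1.915 -0.     1.052 -1.324]
[-0.395  0.59   2.174 -0.     0.377 -2.141] [-0.395  0.176  1.914 -0.     1.052 -2.141]
head [-0.283  0.47   1.814 -0.     0.857 -0.433] [-0.283  0.293  1.584 -0.     1.264 -0.433]
head None None
```

```bash
python3 - <<'E'
from h import *
np.set_printoptions(precision=3,suppress=True)
s=state(); p=np.array(s["tcp_pos"]); 
move_straight([*p[:2],.34],v=.25)
th=np.arctan2(*(KN-PV)[::-1]); R=down(th-np.pi/2)
goto([*KN,.33],R); set_gripper(.055,20)
print(move_straight([*KN,.053],v=.15,until_force=6), state()["tcp_pos"],state()["force"])
set_gripper(.0,20)
s=state(); print(s["clock"],s["grip_width"],s["grip_force"],s["force"],s["tcp_pos"],np.degrees(th))
c=camera("side"); cv2.imwrite("pics/g1.png",cv2.resize(cv2.cvtColor(c["pixels"],cv2.COLOR_RGB2BGR)[180:360,150:330],None,fx=3,fy=3))
E
```

```text
False [ 0.478 -0.025  0.053] [-0.215  0.179  0.112]
6.1417 0.015648002483534314 19.474503435194492 [0.066 0.277 2.855] [ 0.478 -0.025  0.053] 111.5878858306973
```

View pics/g1.png

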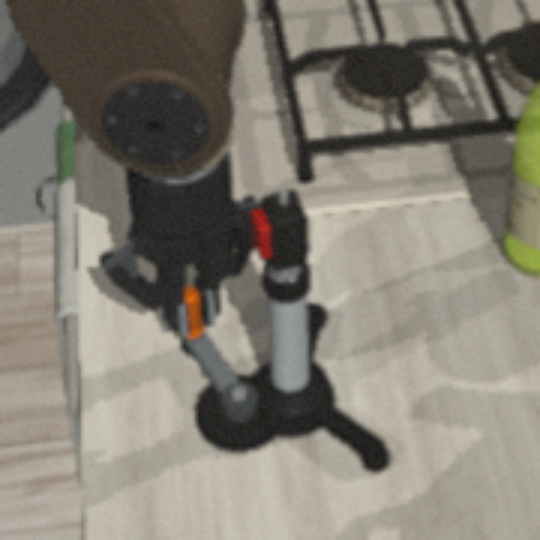

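The knob (about (193,312) in the crop) is between the pads at 15.6 mm, and the gripper is clear of the mast. Now I'll swing the leg.

```bash
python3 - <<'E'
from h import *
np.set_printoptions(precision=3,suppress=True)
r=np.linalg.norm(KN-PV); th0=np.degrees(np.arctan2(*(KN-PV)[::-1]))
for d in [*np.arange(th0+7,186,7),186,188]:
    th=np.radians(d); q=PV+r*np.array([np.cos(th),np.sin(th)]); u=np.array([np.cos(th),np.sin(th)])
    move_straight([*q,.053],v=.06,rotation=down(th-np.pi/2))
    s=state(); f=np.array(s["force"][:2]); print(round(d,1),"rad %.1f tan %.1f"%(f@u,f@[-u[1],u[0]]),s["grip_width"],s["clock"])
    if np.linalg.norm(f)>15: print("stop");break
c=camera("top");print(blob(c,(325,190,415,290),(6,150,100),(16,255,255)))
c=camera("side"); cv2.imwrite("pics/g2.png",cv2.resize(cv2.cvtColor(c["pixels"],cv2.COLOR_RGB2BGR)[180:360,150:330],None,fx=3,fy=3))
E
```

```text
118.6 rad 1.0 tan -0.6 0.01565222794505233 6.4917
125.6 rad 1.3 tan -0.4 0.015231837104203233 6.7917
132.6 rad 0.6 tan 0.0 0.015525135062018596 7.0917
139.6 rad 0.1 tan 0.2 0.015617750272855148 7.3917
146.6 rad -0.0 tan -0.3 0.015501314621430012 7.6917
153.6 rad -0.3 tan -0.8 0.015581859720389963 7.9917
160.6 rad 0.1 tan -0.2 0.015728078727254083 8.2917
167.6 rad -0.4 tan -1.2 0.015417856112272418 8.5917
174.6 rad -1.6 tan -0.9 0.015082774882287611 8.8917
181.6 rad -0.3 tan 1.0 0.01512969563270913 9.1917
186 rad -0.7 tan 0.8 0.015439320742642404 9.4417
188 rad -1.0 tan 0.6 0.015480113976293513 9.6917Traceback (most recent call last):
  File "<stdin>", line 9, in <module>
  File "h.py", line 19, in blob
    i=1+np.argmax(s[1:,4]); return ce[i]+[x0,y0],s[i]+[x0,y0,0,0,0]
        ~~~~~~~~~^^^^^^^^^
    return _wrapfunc(a, 'argmax', axis=axis, out=out, **kwds)
    return bound(*args, **kwds)
ValueError: attempt to get argmax of an empty sequence
```

The tangential force flipped sign between 175° and 182°, so the leg looks to be past the detent peak. I'll continue to the hard stop.

```bash
python3 - <<'E'
from h import *
np.set_printoptions(precision=3,suppress=True)
r=np.linalg.norm(KN-PV)
for d in np.arange(189,203,1.):
    th=np.radians(d); q=PV+r*np.array([np.cos(th),np.sin(th)]); u=np.array([np.cos(th),np.sin(th)])
    move_straight([*q,.053],v=.03,rotation=down(th-np.pi/2))
    s=state(); f=np.array(s["force"][:2]); print(round(d,1),"rad %.1f tan %.1f"%(f@u,f@[-u[1],u[0]]),s["clock"])
    if f@[-u[1],u[0]]<-5: print("stop");break
print(s["tcp_pos"])
c=camera("side"); cv2.imwrite("pics/g2.png",cv2.resize(cv2.cvtColor(c["pixels"],cv2.COLOR_RGB2BGR)[180:360,150:330],None,fx=3,fy=3))
E
```

```text
189.0 rad -1.6 tan 0.4 9.9917
190.0 rad -4.4 tan -7.1 10.2417
stop
[ 0.432 -0.107  0.053]
```

View pics/g2.png

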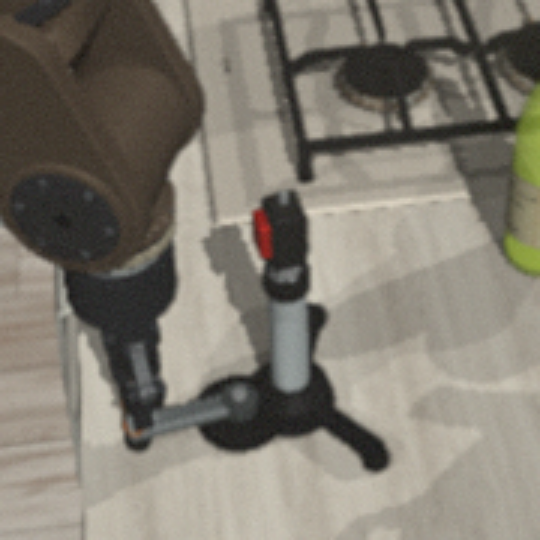

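The leg is at its stop (about 189.5°, so stand yaw is about 9.5°), with the knob at about (135,430) in the crop. That puts the mast axis at about (0.546,-0.088). I'll release, check the leg, and move over the head.

```bash
python3 - <<'E'
from h import *
np.set_printoptions(precision=4,suppress=True)
p=np.array(state()["tcp_pos"]); set_gripper(.05); move_straight([*p[:2],.36],v=.25)
S=camera("side");T=camera("top")
k=blob(S,(170,250,290,345),(6,150,100),(16,255,255)); kp=plane(S,k[0],.046); print("knob",k,kp)
try:
  kt=blob(T,(325,190,415,290),(6,150,100),(16,255,255)); print(kt,tri(S,k[0],T,kt[0]))
except Exception as e: print(e)
d=PV-kp[:2]; print("leg angle",np.degrees(np.arctan2(d[1],d[0])),np.linalg.norm(d))
yaw=np.radians(9.5); ax=np.array([.546,-.088]); g=ax-.0015*np.array([np.cos(yaw),np.sin(yaw)])
goto([*g,.36],down(yaw)); set_gripper(.08)
print(move_straight([*g,.186],v=.12,until_force=6)); s=state(); print(s["clock"],s["force"],s["tcp_pos"],s["grip_width"])
c=camera("side"); cv2.imwrite("pics/g3.png",cv2.resize(cv2.cvtColor(c["pixels"],cv2.COLOR_RGB2BGR)[180:360,150:330],None,fx=3,fy=3))
E
```

```text
knob (array([194.0642, 315.8165]), array([190, 307,   9,  18, 109])) [ 0.4293 -0.1126  0.046 ]
(array([389.4118, 255.8824]), array([388, 254,   4,   5,  17])) (array([ 0.4283, -0.1116,  0.0448]), np.float64(0.0018891382973513868))
leg angle 13.377313946063905 0.0782905009016698
False
15.6917 [-0.5893 -0.7102 -0.6061] [ 0.5447 -0.0883  0.1865] 0.07982063943581644
```

View pics/g3.png

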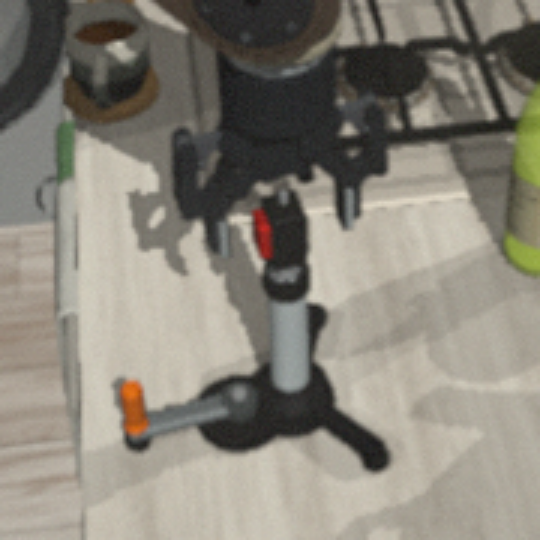

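The leg stayed out, with the knob at about (133,405) in the crop. The head sits between the open fingers, which are at about (222,250) and (350,222). I'll refine the centre slightly from the two knob positions and squeeze.

```bash
python3 - <<'E'
from h import *
np.set_printoptions(precision=3,suppress=True)
yaw=np.radians(9.7); u=np.array([np.cos(yaw),np.sin(yaw)]); g=np.array([.5453,-.090])-.0015*u
move_straight([*g,.185],v=.05,rotation=down(yaw))
f0=np.array(state()["force"])
for w in(.042,.036,.032,0):
    set_gripper(w,30); s=state(); f=np.array(s["force"])-f0
    print(w,s["grip_width"],s["grip_force"],"along %.1f lat %.1f z %.1f"%(f[:2]@u,f[:2]@[-u[1],u[0]],f[2]),s["clock"])
E
```

```text
0.042 0.04221017278412051 0.0 along 1.0 lat -0.9 z -0.4 16.45
0.036 0.03576090412619439 0.8998711220920086 along -1.5 lat -0.2 z 0.9 16.6833
0.032 0.03215310891527349 1.3999688252806664 along -2.7 lat -0.1 z 1.7 16.9
0 0.027207177679874486 33.24790567159653 along 8.3 lat 0.7 z 2.0 17.1167
```

```bash
python3 - <<'E'
from h import *
np.set_printoptions(precision=3,suppress=True)
yaw=np.radians(9.7); u=np.array([np.cos(yaw),np.sin(yaw)])
p=np.array(state()["tcp_pos"]); q=p+[*(.001*u),0]
move_straight(q,v=.02); dwell(.3); s=state(); print(s["force"],s["grip_width"])
for dz in(.03,.06,.09,.104):
    r=move_straight(q+[0,0,dz],v=.06,until_force=20); s=state(); print(dz,r,np.array(s["tcp_pos"])-q,s["force"],s["grip_width"])
    if r: break
else:
    r=move_straight(q+[0,0,.118],v=.03,until_force=10); dwell(.4); s=state(); print(r,np.array(s["tcp_pos"])-q,s["force"],s["grip_width"],s["grip_force"],s["clock"])
c=camera("side"); cv2.imwrite("pics/g4.png",cv2.resize(cv2.cvtColor(c["pixels"],cv2.COLOR_RGB2BGR)[160:340,150:330],None,fx=3,fy=3))
E
```

```text
[-5.772 -2.507  5.247] 0.026837150885503973
0.03 False [-0.001 -0.     0.03 ] [-6.381 -4.567 -3.902] 0.02692536236955999
0.06 False [-0.001 -0.     0.06 ] [-5.517 -4.278 -4.026] 0.026714760155510203
0.09 False [-0.001 -0.     0.09 ] [-5.546 -2.501 -3.71 ] 0.027156391996879057
0.104 False [-0.001 -0.     0.105] [-5.836 -4.062 -3.576] 0.02674250298600781
True [-0.001 -0.     0.109] [ 5.656  0.824 -2.923] 0.02662973482413997 36.53298854827881 20.7417
```

View pics/g4.png

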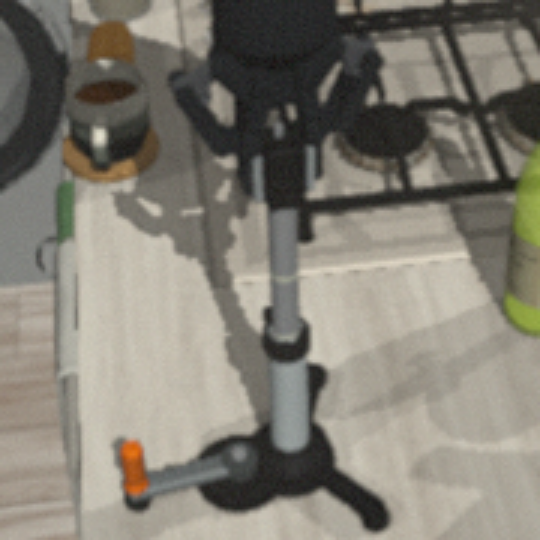

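The mast is well up, with the first white ring at about (283,278) in the crop and the leg still out. I'll nudge up to confirm the hard stop.

```bash
python3 - <<'E'
from h import *
np.set_printoptions(precision=4,suppress=True)
p=np.array(state()["tcp_pos"])
for i in range(1,7):
    move_straight(p+[0,0,.0007*i],v=.01); s=state(); print(s["tcp_pos"][2]-.185,s["force"],s["grip_width"])
    if s["force"][2]<-12: break
dwell(.5); s=state(); print(s["tcp_pos"][2]-.185,s["force"],s["grip_force"],s["joint_vel"],s["clock"])
E
```

```text
0.1103622415121514 [ 0.0751  0.0015 -4.4492] 0.026382189374904826
0.11092711398088467 [-0.6177 -1.1351 -4.575 ] 0.026641202325506538
0.11119535439210021 [ 2.6893 -0.8066 -9.9749] 0.026722800728612158
0.11125655712740484 [  6.0668  -0.9544 -17.4443] 0.026894715171783858
0.11124717597278111 [  4.9067  -0.9564 -17.4053] 33.27857851982117 [ 0.0003  0.0002 -0.003   0.0007  0.0007 -0.0003] 22.3667
```

Pulling against the hard stop gives a steady 17 N and the button is squeezed fully in, so I'm handing in.

```bash
python3 -c "
from rig import *
print(job_done())"
```

```text
the job is handed in; nothing more can be done
None
```

The job is handed in at about 22 s on the robot clock: front leg out at its end stop, button fully squeezed and the mast held against its second stop; the judge's verdict was not shown.

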